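# Put the gravers away in their fitted tray

## Task

Put the four mushroom-handled gravers from the cutting mat away in their fitted tray: each lies flat with its handle in the open bay and its blade down in the groove of its own length, longest graver in the longest groove through to the shortest in the shortest. The straight-handled awl and file do not belong there: leave them lying where they are.

Things in the scene. Friction and masses are not known exactly. Their poses are not given: they have to be found in the camera images.
- graver_a: Longest graver, 146 mm over all: pale wooden mushroom handle, brass ferrule, square steel blade 5 wide. About 60 g, loose on the mat. Origin mid-length on its underside; +x to the blade tip, +z up. Head 36 wide, 30 tall, x -73 to -56; grip the stem after it: 20 wide, axis 12 up, x -54 to -35. Put away, its origin is at tray x -3, y +87, on the tray's floor.
- graver_b: Second longest graver, 126 mm over all: pale wooden mushroom handle, brass ferrule, square steel blade 5 wide. About 60 g, loose on the mat. Origin mid-length on its underside; +x to the blade tip, +z up. Head 36 wide, 30 tall, x -63 to -46; grip the stem after it: 20 wide, axis 12 up, x -44 to -25. Put away, its origin is at tray x -13, y +29, on the tray's floor.
- graver_c: Second shortest graver, 106 mm over all: pale wooden mushroom handle, brass ferrule, square steel blade 5 wide. About 60 g, loose on the mat. Origin mid-length on its underside; +x to the blade tip, +z up. Head 36 wide, 30 tall, x -53 to -36; grip the stem after it: 20 wide, axis 12 up, x -34 to -15. Put away, its origin is at tray x -23, y -29, on the tray's floor.
- graver_d: Shortest graver, 86 mm over all: pale wooden mushroom handle, brass ferrule, square steel blade 5 wide. About 60 g, loose on the mat. Origin mid-length on its underside; +x to the blade tip, +z up. Head 36 wide, 30 tall, x -43 to -26; grip the stem after it: 20 wide, axis 12 up, x -24 to -5. Put away, its origin is at tray x -33, y -87, on the tray's floor.
- awl: Look-alike, not a graver: scratch awl, 124 mm long, plain straight barrel handle 24 wide (no mushroom head) of the same pale wood, thin spike. Loose on the mat. Origin mid-length on its underside; +x towards the point.
- file: Look-alike, not a graver: small file, 136 mm long, plain slim straight handle 20 wide (no mushroom head) of the same pale wood, flat dark blade 9 wide. Loose on the mat. Origin mid-length on its underside; +x towards the blade's end.
- tray: Fixed dark wooden tray, 180 mm (x) by 262 (y). Origin centre of its underside. Floor 6 up. Open handle bay x -84 to -17 at the end nearer the robot, back wall 22 high, side walls 16 high (inner faces y +-126); then a block 20 high with four blade grooves along x, 30 wide, down to the floor, at y +87, +29, -29, -87, ending at x +78, +58, +38, +18. Gravers lie tip to +x, 8 mm play at each end.
There are look-alikes about, which are no part of the job. What is shaped like the graver_b but turquoise is not meant.

How it is judged:
By the outcome, as a careful person would: the job done as asked, in the order asked, and still so for the second after the job is handed in, with the robot touching nothing.
It also fails if it takes over 112 s, if anything falls off the work surface, if the arm or the gripper's body presses on something with over 40 N, if the wrist force passes 120 N, or if a joint passes its speed limit or range.

## Robot

A 6-joint arm with a two-finger parallel gripper is mounted at the origin on the work surface. World frame = base frame: x ahead of the robot, y to its left, z up, the work surface at z = 0. Lengths are in m, angles in rad, forces in N, time in s.
With the tool pointing down it reaches from about 0.4 to 0.825 m from the base axis. Payload 7 kg.
Tool frame: the origin (TCP) lies at the very end of the fingers, on their centre line; the grasp point (between the pads) lies 19 mm behind it; z points along the fingers, y is the direction in which the jaws open and shut (so a half turn about z gives the same grasp; the last joint's range is limited). The gripper opens to 88 mm and grips with 3 to 60 N. Pads are 19 mm wide; open, the fingers measure 130 mm over their backs; the gripper's body (78 mm by 193 mm) begins 47 mm behind the grasp point.
Start: joints at [-1.045, 0.359, 0.012, 0, -1.224, -0.288], TCP at [0.159, -0.656, 0.227] pointing down, gripper open.
Joint ranges: [-3.07, 3.07], [-1.43, 2.12], [-1.02, 1.25], [-3.03, 1.67], [-3.05, -0], [-3.03, 3.03]. Speed limits (rad/s): [2.39, 2.39, 3.01, 3.14, 3.14, 3.14].

## Interface

Orientations are given as [roll, pitch, yaw] about the fixed x, y, z axes, in that order (R = Rz(yaw) Ry(pitch) Rx(roll)).
In Python, from station import arm gives the robot as it stands.
- The arm moves only by the shell command python3 -m inch 'ROWS' [FORCE]. ROWS is text: rows parted by semicolons, each of 7 numbers parted by spaces: the closure, from 0 (fully open) to 1 (shut), then the shift along the tool's x, y, z each as a share of 300 mm, from -1 to 1, then the turn, a rotation vector about the tool's x, y, z each as a share of 60 degrees, from -1 to 1. In form: grip tx ty tz rx ry rz; .... A call has 1 to 12 rows; each row is the pose to reach, as a shift and turn from the pose commanded when the call began, along the tool's axes at that moment; what a row does not reach only later rows make up. A row lasts 1/10 s, in which the tool goes at most 50 mm and 8.59 degrees, less where a joint would pass 70% of its speed; a pose out of reach is approached as far as the arm can. A call with a number of a shift or a turn outside -1 to 1 is refused whole. A call with a gripper value outside its range is refused whole. The fingers move at their own pace and stop on an object; FORCE is the grip in N (left out, the last holds). Time passes only in rows, so rows that repeat a pose let the fingers close. It gives the time, the measured TCP pose, the force and the opening at its end, in the units of the state.
- arm.get_state(): the state, without advancing time (a new reading comes with each control period).
- arm.grab_frame(name): name is "scene" or "top" or "wrist"; returns a dict with "img" (384x512x3 uint8, red, green, blue), "range_z" (384x512 float32, m along the optical axis (not along the pixel's ray), 0 where there is no reading), "fx", "fy", "cx", "cy" (pixels), "extrinsics" (4x4, takes a point from world to camera coordinates); the wrist camera has in their place "tool_from_camera" (4x4, takes a point from camera to tool coordinates, whose origin is the TCP and whose axes are the flange's). Camera axes: x right, y up, looking along -z (the intrinsics and any distortion apply to the point x, -y, -z); pixel columns grow to the right and rows downward; lengths in m; the calibration is good to about 2 mm. A picture is of the moment at which its call begins: read the wrist's pose just before it.
- arm.job_done(): hands the job in, once; it reports no verdict.
The state is a dict: "t": time; "q": joint angles; "qd": joint speeds; "joint_efforts": joint torques, N m; "eef_pos": TCP position; "ee_rot": TCP orientation; "force": force on the tool from outside, world axes, zero at the start; "moment": the same for the moment, N m; "width": finger opening in m.
Only numpy, scipy, OpenCV 4.12 (cv2) and the standard library are available. Lean on these libraries where they do the work, as an engineer would, in place of code of your own. Each camera call takes 0.05 s, during which the arm holds its last target.

## Working session

There is one attempt and no reset: what is moved stays moved. The work goes in short steps, Python scripts to look and compute and a shell command to move; the robot and the scene stay as the last step left them, time stands still between calls to the robot, and variables do not carry over. Pictures are saved under pics/ and viewed, and the job is handed in when it is done.

```bash
ls; mkdir -p pics; python3 - <<'E'
from station import arm
import cv2
s=arm.get_state(); print({k:s[k] for k in ('t','eef_pos','ee_rot','force','width')})
for n in ('top','scene'):
    f=arm.grab_frame(n); cv2.imwrite(f'pics/{n}0.png',f['img'][:,:,::-1]); print(n,f['fx'],f['fy'],f['cx'],f['cy'],f['extrinsics'],[k for k in f])
E
```

```text
pics
{'t': 0.0, 'eef_pos': array([ 0.15886523, -0.6555179 ,  0.22560365]), 'ee_rot': array([ 3.13988774e+00, -1.55560200e-04, -2.90388956e+00]), 'force': array([-0.07493492,  0.03617171,  0.51202074]), 'width': 0.08781935726844754}
top 348.7379241667454 348.7379241667454 250.81059102046348 191.30567632519595 [[ 0.02264282 -0.99954634 -0.01986008  0.09182119]
 [ 0.99451681  0.02049131  0.10254962 -0.52858743]
 [-0.10209614 -0.0220732   0.99452961 -0.955367  ]
 [ 0.          0.          0.          1.        ]] ['img', 'range_z', 'fx', 'fy', 'cx', 'cy', 'extrinsics']
scene 412.5053800453489 412.5053800453489 249.98440031813263 194.11341153385584 [[-0.67582969  0.73672469  0.02215769  0.30630612]
 [-0.45076231 -0.43691527  0.7784076   0.23720119]
 [ 0.58315313  0.51608311  0.62736804 -1.3412284 ]
 [ 0.          0.          0.          1.        ]] ['img', 'range_z', 'fx', 'fy', 'cx', 'cy', 'extrinsics']
```

View pics/top0.png

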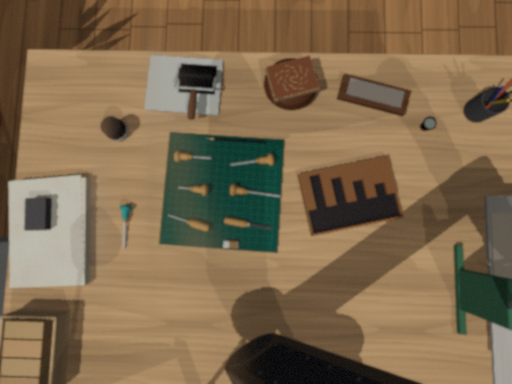

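View pics/scene0.png

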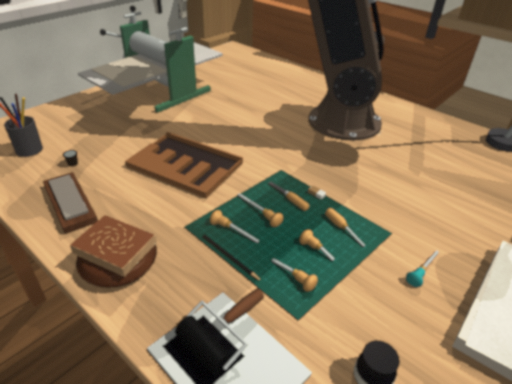

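```bash
cat > h.py <<'E'
from station import arm
import numpy as np, cv2
def ray_plane(f,u,v,z):
    E=f['extrinsics']; R=E[:3,:3]; t=E[:3,3]
    u=np.asarray(u,float);v=np.asarray(v,float)
    d=np.stack([(u-f['cx'])/f['fx'],-(v-f['cy'])/f['fy'],-np.ones_like(u)],-1)
    o=-R.T@t; w=d@R
    s=(z-o[2])/w[...,2]
    return o+w*s[...,None]
def cloud(f):
    v,u=np.mgrid[0:384,0:512]; Z=f['range_z'].astype(float)
    p=np.stack([(u-f['cx'])/f['fx']*Z,-(v-f['cy'])/f['fy']*Z,-Z],-1)
    E=f['extrinsics']; return (p-E[:3,3])@E[:3,:3]
E
python3 - <<'E'
from h import *
f=arm.grab_frame('top'); im=f['img'][:,:,::-1]
c=im[125:260,155:410]; cv2.imwrite('pics/topc.png',cv2.resize(c,None,fx=3.1,fy=3.1,interpolation=cv2.INTER_CUBIC))
P=cloud(f)
for (u,v) in [(300,240),(165,240),(230,150),(350,215),(320,170)]: print(u,v,P[v,u])
E
```

```text
300 240 [ 0.39260274 -0.03986402 -0.00226564]
165 240 [0.38389215 0.34567346 0.00603408]
230 150 [0.64954883 0.16757203 0.00279609]
350 215 [ 0.46673993 -0.18018262  0.00631585]
320 170 [ 0.59226001 -0.0922507   0.02083088]
```

View pics/topc.png

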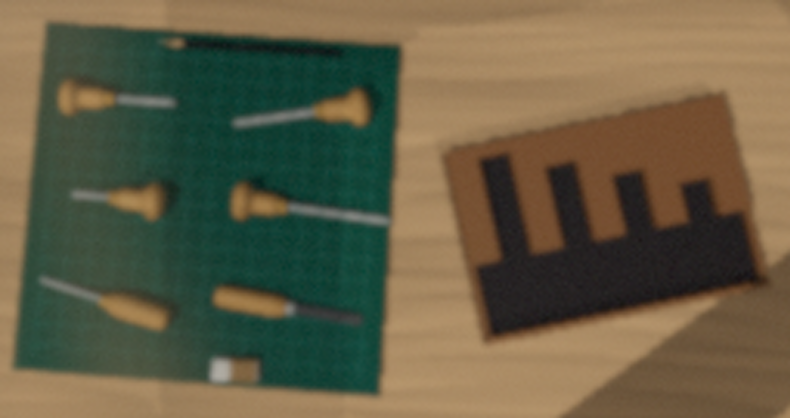

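```bash
cat > meas.py <<'E'
from h import *
def tools(f,boxes,z=0.014,dbg=None):
    im=f['img'].astype(int); hsv=cv2.cvtColor(f['img'],cv2.COLOR_RGB2HSV)
    out={}
    vis=f['img'][:,:,::-1].copy()
    for n,(u0,v0,u1,v1) in boxes.items():
        sub=im[v0:v1,u0:u1]; R,G,B=sub[...,0],sub[...,1],sub[...,2]
        wood=(R>G+15)&(R>90)
        steel=(np.abs(R-G)<=40)&(R>G-14)&(R>75)|wood
        m=steel.astype(np.uint8)
        k,l,st,_=cv2.connectedComponentsWithStats(m,connectivity=8)
        i=1+np.argmax(st[1:,4]); m=l==i
        vv,uu=np.nonzero(m); ww=wood[vv,uu]
        P=ray_plane(f,uu+u0,vv+v0,z)[:,:2]
        c=P.mean(0); w,V=np.linalg.eigh(np.cov((P-c).T)); d=V[:,1]
        hc=P[ww].mean(0); sc=P[~ww].mean(0)
        if (hc-sc)@d>0: d=-d
        s=(P-c)@d; mid=c+d*(s.min()+s.max())/2
        yaw=np.arctan2(d[1],d[0])
        out[n]=(mid,yaw,s.max()-s.min())
        vis[vv+v0,uu+u0]=(0,0,255)
    if dbg: cv2.imwrite(dbg,cv2.resize(vis[125:260,155:410],None,fx=3.1,fy=3.1,interpolation=cv2.INTER_NEAREST))
    return out
E
python3 - <<'E'
from meas import *
f=arm.grab_frame('top')
b=dict(a=(226,180,282,202),b=(228,148,280,170),c=(170,147,216,165),d=(174,180,214,200),awl=(164,211,214,235),file=(218,214,276,232))
for n,(m,y,L) in tools(f,b,dbg='pics/m1.png').items(): print(n,m.round(4),np.degrees(y).round(1),L.round(4))
# tray outline
im=f['img'].astype(int); P=cloud(f)
reg=(slice(150,240),slice(292,410))
dark=(im[...,:].sum(2)<150)
m=np.zeros((384,512),np.uint8); m[reg]=dark[reg]
k,l,st,_=cv2.connectedComponentsWithStats(m); i=1+np.argmax(st[1:,4]); m=(l==i).astype(np.uint8); print(st[i])
c,_=cv2.findContours(m,cv2.RETR_EXTERNAL,cv2.CHAIN_APPROX_NONE); c=max(c,key=cv2.contourArea)[:,0]
Q=ray_plane(f,c[:,0],c[:,1],0.006)[:,:2].astype(np.float32); print('floor rect',cv2.minAreaRect(Q))
ap=cv2.approxPolyDP(c[:,None],1.6,True)[:,0]
for u,v in ap: print(u,v,ray_plane(f,[u],[v],.006)[0].round(4), ray_plane(f,[u],[v],.02)[0].round(4))
h=P[150:240,292:410,2]; print(np.median(h[(h>.014)&(h<.03)]))
print('mat z',np.median(P[200:212,215:225,2]),'table',np.median(P[240:250,340:350,2]))
# depth heights along tool a
for u in range(230,282,6): print(u,P[185:200,u,2].max().round(3),end=' ')
E
```

```text
a [0.5259 0.0911] -94.3 0.1515
b [0.6147 0.1019] 97.8 0.1231
c [0.6256 0.2783] -91.6 0.1088
d [0.5322 0.2713] 84.0 0.085
awl [0.4369 0.278 ] 71.9 0.1226
file [0.4383 0.1424] -98.5 0.0775
[ 309  175   93   58 2835]
floor rect ((0.5193961262702942, -0.1834454983472824), (0.16047930717468262, 0.2557973265647888), 12.150818824768066)
310 177 [ 0.5738 -0.0662  0.006 ] [ 0.5717 -0.0641  0.02  ]
317 205 [ 0.4933 -0.0866  0.006 ] [ 0.4923 -0.0842  0.02  ]
315 210 [ 0.4788 -0.0809  0.006 ] [ 0.4781 -0.0786  0.02  ]
309 212 [ 0.4728 -0.0639  0.006 ] [ 0.4721 -0.0618  0.02  ]
314 232 [ 0.4163 -0.0783  0.006 ] [ 0.4165 -0.0761  0.02  ]
401 215 [ 0.4699 -0.3243  0.006 ] [ 0.4693 -0.3186  0.02  ]
398 212 [ 0.4782 -0.316   0.006 ] [ 0.4775 -0.3104  0.02  ]
394 195 [ 0.5266 -0.3056  0.006 ] [ 0.5252 -0.3002  0.02  ]
386 194 [ 0.529 -0.283  0.006] [ 0.5275 -0.2779  0.02  ]
382 183 [ 0.5605 -0.2721  0.006 ] [ 0.5586 -0.2672  0.02  ]
375 185 [ 0.5543 -0.2521  0.006 ] [ 0.5525 -0.2475  0.02  ]
377 196 [ 0.5227 -0.2574  0.006 ] [ 0.5213 -0.2526  0.02  ]
367 199 [ 0.5135 -0.2289  0.006 ] [ 0.5123 -0.2245  0.02  ]
361 181 [ 0.565  -0.2123  0.006 ] [ 0.5631 -0.2082  0.02  ]
354 182 [ 0.5617 -0.1923  0.006 ] [ 0.5598 -0.1885  0.02  ]
357 200 [ 0.51   -0.2004  0.006 ] [ 0.5088 -0.1965  0.02  ]
347 203 [ 0.5008 -0.172   0.006 ] [ 0.4998 -0.1684  0.02  ]
344 199 [ 0.5121 -0.1635  0.006 ] [ 0.5109 -0.1601  0.02  ]
340 179 [ 0.5697 -0.1523  0.006 ] [ 0.5676 -0.149   0.02  ]
332 179 [ 0.5692 -0.1294  0.006 ] [ 0.5672 -0.1264  0.02  ]
337 204 [ 0.4973 -0.1435  0.006 ] [ 0.4964 -0.1404  0.02  ]
326 207 [ 0.4881 -0.1122  0.006 ] [ 0.4872 -0.1095  0.02  ]
318 175 [ 0.58   -0.0892  0.006 ] [ 0.5779 -0.0868  0.02  ]
0.020184717784009557
mat z 0.0034458103075180116 table 0.0002590354869908587
230 0.034 236 0.027 242 0.025 248 0.019 254 0.016 260 0.014 266 0.011 272 0.01 278 0.008
```

View pics/m1.png

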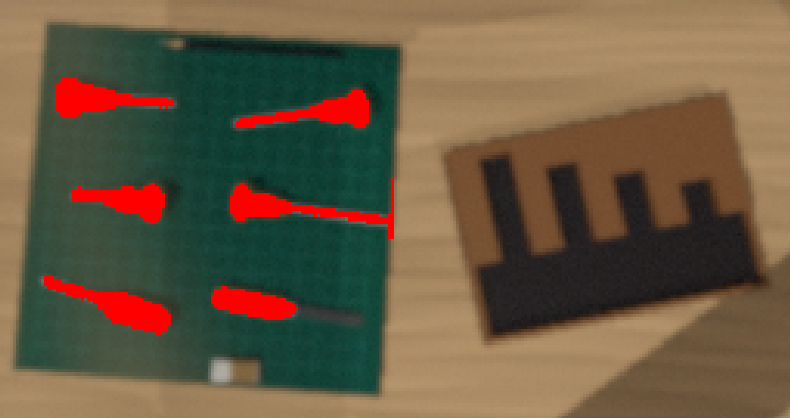

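```bash
cat > fit.py <<'E'
from meas import *
f=arm.grab_frame('top')
E=f['extrinsics']; print('cam',-E[:3,:3].T@E[:3,3])
print({n:(m.round(4),np.degrees(y).round(1),L.round(4)) for n,(m,y,L) in tools(f,dict(a=(226,180,280,202)),dbg='pics/m2.png').items()})
C=[(318,175,78,72,.006),(310,177,78,102,.02),(340,179,58,14,.006),(332,179,58,44,.02),(354,182,38,-14,.02),(361,181,38,-44,.006),(375,185,18,-72,.02),(382,183,18,-102,.006),
(326,207,-17,72,.02),(337,204,-17,44,.02),(347,203,-17,14,.02),(357,200,-17,-14,.02),(367,199,-17,-44,.02),(377,196,-17,-72,.02),(386,194,-17,-102,.02)]
A=np.array([[x,y] for _,_,x,y,_ in C])/1e3
B=np.array([ray_plane(f,[u],[v],z)[0,:2] for u,v,_,_,z in C])
a,b=A-A.mean(0),B-B.mean(0)
th=np.arctan2((a[:,0]*b[:,1]-a[:,1]*b[:,0]).sum(),(a*b).sum())
R=np.array([[np.cos(th),-np.sin(th)],[np.sin(th),np.cos(th)]]); t=B.mean(0)-R@A.mean(0)
print('tray',t,np.degrees(th)); print(((B-A@R.T-t)*1e3).round(1).tolist())
# scene view: check
g=arm.grab_frame('scene')['img'][:,:,::-1]
cv2.imwrite('pics/s1.png',cv2.resize(g[120:300,110:400],None,fx=2.7,fy=2.7,interpolation=cv2.INTER_CUBIC))
E
python3 fit.py
```

```text
cam [0.42607071 0.08152298 1.00617079]
{'a': (array([0.5252, 0.0947]), np.float64(-95.6), np.float64(0.1447))}
tray [ 0.5199109  -0.17877591] 12.850679344843046
[[0.1, 2.1], [-1.6, -2.1], [-3.7, -0.1], [0.5, -3.4], [-0.2, -4.5], [-1.7, 0.9], [-1.0, -2.5], [0.3, 2.1], [-0.1, 2.9], [2.8, -0.7], [-0.5, 0.5], [2.4, -0.3], [-0.9, 0.9], [2.0, 0.1], [1.5, 4.1]]
```

View pics/s1.png

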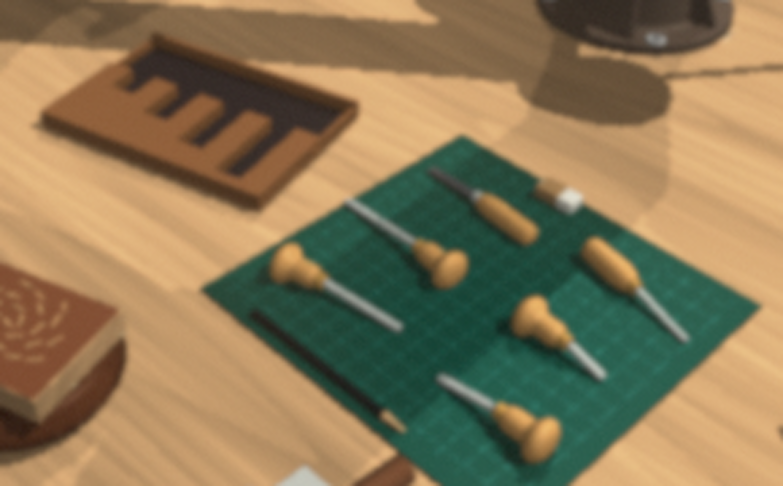

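```bash
cat > go.py <<'E'
import sys; from h import *
from scipy.spatial.transform import Rotation as Ro
# usage: go.py x y z yawdeg -> shift (share of 300mm, tool axes) and turn share of 60deg
def rel(x,y,z,yaw,s=None):
    s=s or arm.get_state(); R=Ro.from_euler('xyz',s['ee_rot']); 
    d=R.inv().apply(np.array([x,y,z])-s['eef_pos'])/.3
    T=Ro.from_euler('xyz',[np.pi,0,np.radians(yaw)]); r=np.degrees((R.inv()*T).as_rotvec())/60
    return d,r
if __name__=='__main__':
    s=arm.get_state(); d,r=rel(*map(float,sys.argv[1:5]),s)
    print('t',round(s['t'],2),'pos',s['eef_pos'].round(4),'yaw',np.degrees(s['ee_rot'][2]).round(1),'w',round(s['width'],4),'F',s['force'].round(1)); print('shift',d.round(3),'turn',r.round(3))
E
python3 - <<'E'
from h import *
P=cloud(arm.grab_frame('top'));v,u=np.mgrid[0:384,0:512]
for n,(a,b,c,d) in dict(press=(450,180,512,340),cup=(460,80,512,125),arm=(220,330,420,384)).items():
    q=P[b:d,a:c].reshape(-1,3); q=q[q[:,2]>.03]; print(n,q.min(0).round(3),q.max(0).round(3))
E
python3 go.py 0.5293 0.1365 0.12 -95.6
```

```text
press [ 0.164 -0.562  0.03 ] [0.52  0.082 1.006]
cup [ 0.426 -0.585  0.03 ] [0.817 0.082 1.006]
arm [ 0.096 -0.095  0.141] [0.426 0.149 1.006]
t 0.35 pos [ 0.159  -0.6559  0.2263] yaw -166.4 w 0.0878 F [ 0.8 -0.1 -0.9]
shift [-1.822  2.276  0.355] turn [ 0.    0.   -1.18]
```

```bash
python3 - <<'E'
from h import *
f=arm.grab_frame('top');P=cloud(f);Z=f['range_z']
for n,(a,b,c,d) in dict(green=(452,240,505,335),right=(486,190,512,384),cup=(460,80,512,125)).items():
    m=(Z[b:d,a:c]>.05); q=P[b:d,a:c][m]; q=q[q[:,2]>.03]; print(n,q.min(0).round(3),q.max(0).round(3),np.percentile(q[:,2],[50,90,99]))
g=arm.grab_frame('scene')['img'][:,:,::-1]; cv2.imwrite('pics/s2.png',cv2.resize(g[0:130,60:280],None,fx=3.5,fy=3.5))
w=arm.grab_frame('wrist')['img'][:,:,::-1]; cv2.imwrite('pics/w0.png',w)
E
```

```text
green [ 0.177 -0.536  0.03 ] [ 0.408 -0.466  0.204] [0.11230734 0.18197685 0.19957511]
right [ 0.062 -0.562  0.098] [ 0.52  -0.466  0.219] [0.11134757 0.19461251 0.21123671]
cup [ 0.742 -0.584  0.03 ] [ 0.816 -0.508  0.159] [0.07332151 0.12439919 0.15564968]
```

View pics/s2.png

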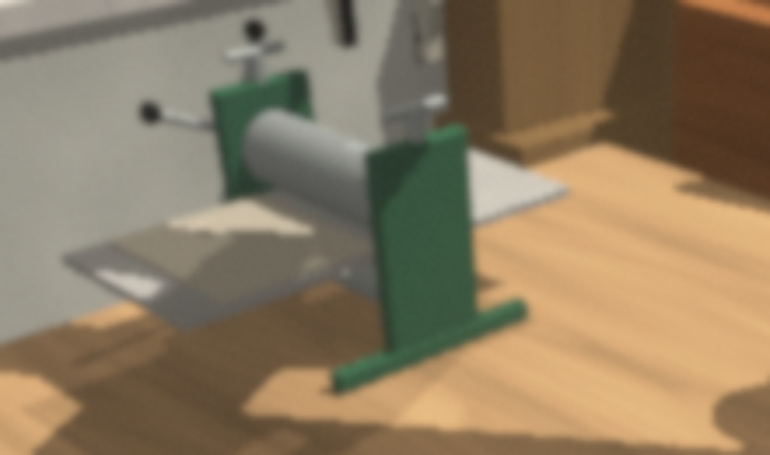

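View pics/w0.png

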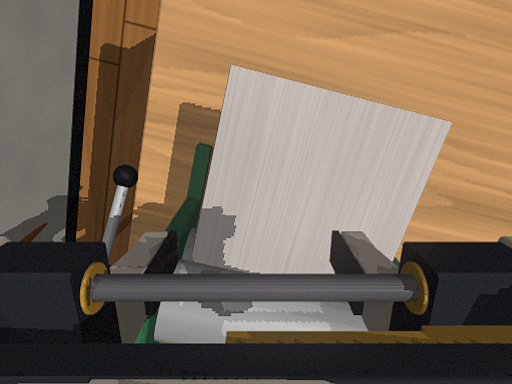

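```bash
python3 -m inch '0.2 0 0 -0.2 0 0 0;0.2 0 0 -0.35 0 0 0;0.2 0 0 -0.5 0 0 0;0.2 0 0 -0.5 0 0 0;0.2 0 0 -0.5 0 0 0'; python3 go.py 0.5293 0.1365 0.12 -95.6
```

```text
t: 1.0
eef_pos: [0.1592, -0.6563, 0.3784]
ee_rot: [-3.138, 0.001, -2.904]
force: [0.3, 0.2, -1.1]
width: 0.0701
t 1.0 pos [ 0.1592 -0.6563  0.3784] yaw -166.4 w 0.0701 F [ 0.3  0.2 -1.1]
shift [-1.82   2.281  0.856] turn [-3.00e-03 -1.00e-03 -1.18e+00]
```

```bash
python3 -m inch '0.3 -0.15 0.18 0 0 0 -0.12;0.3 -0.25 0.3 0 0 0 -0.25;0.4 -0.37 0.45 0 0 0 -0.38;0.4 -0.49 0.6 0 0 0 -0.5;0.4 -0.62 0.75 0 0 0 -0.6;0.4 -0.75 0.9 0 0 0 -0.7;0.4 -0.8 1 0 0 0 -0.8;0.4 -0.8 1 0 0 0 -0.9;0.4 -0.8 1 0 0 0 -0.9'; python3 go.py 0.5293 0.1365 0.12 -95.6
```

```text
t: 1.9
eef_pos: [0.3221, -0.3047, 0.3758]
ee_rot: [3.141, 0.001, -1.954]
force: [-0.8, -0.2, -0.1]
width: 0.0524
t 1.9 pos [ 0.3221 -0.3047  0.3758] yaw -111.9 w 0.0524 F [-0.8 -0.2 -0.1]
shift [-1.621 -0.092  0.854] turn [ 0.     0.001 -0.272]
```

```bash
python3 -m inch '0.42 -0.16 -0.01 0.1 0 0 -0.13;0.42 -0.32 -0.02 0.2 0 0 -0.27;0.42 -0.48 -0.04 0.3 0 0 -0.27;0.42 -0.64 -0.05 0.4 0 0 -0.27;0.42 -0.8 -0.06 0.5 0 0 -0.27;0.42 -0.95 -0.07 0.5 0 0 -0.27;0.42 -1 -0.08 0.5 0 0 -0.27;0.42 -1 -0.08 0.5 0 0 -0.27'; python3 go.py 0.5293 0.1365 0.16 -95.6
```

```text
t: 2.7
eef_pos: [0.4588, -0.0371, 0.2242]
ee_rot: [3.138, -0.001, -1.676]
force: [-0.3, -1.0, -0.1]
width: 0.0505
t 2.7 pos [ 0.4588 -0.0371  0.2242] yaw -96.1 w 0.0505 F [-0.3 -1.  -0.1]
shift [-0.601 -0.173  0.213] turn [ 0.003 -0.001 -0.008]
```

```bash
python3 -m inch '0.42 -0.15 -0.04 0.05 0 0 -0.01;0.42 -0.3 -0.08 0.1 0 0 -0.01;0.42 -0.45 -0.12 0.15 0 0 -0.01;0.42 -0.6 -0.17 0.2 0 0 -0.01;0.42 -0.6 -0.17 0.2 0 0 -0.01;0.42 -0.6 -0.17 0.2 0 0 -0.01'; python3 go.py 0.5293 0.1365 0.16 -95.6; python3 - <<'E'
from h import *
s=arm.get_state(); f=arm.grab_frame('wrist'); cv2.imwrite('pics/w1.png',f['img'][:,:,::-1]); print(s['eef_pos'],s['ee_rot'],f['tool_from_camera'].round(4),f['fx'],f['cx'],f['cy'])
E
```

```text
t: 3.3
eef_pos: [0.5274, 0.1335, 0.1646]
ee_rot: [3.138, -0.003, -1.668]
force: [0.1, -0.7, 0.4]
width: 0.0506
t 3.3 pos [0.5274 0.1335 0.1646] yaw -95.6 w 0.0506 F [ 0.1 -0.7  0.4]
shift [-0.011 -0.005  0.015] turn [ 0.003 -0.002  0.001]
[0.52743226 0.13347467 0.16455455] [ 3.13836053e+00 -2.55699462e-03 -1.66793437e+00] [[-5.000e-04  9.526e-01  3.043e-01  8.210e-02]
 [ 1.000e+00  8.000e-04 -9.000e-04  2.000e-04]
 [-1.100e-03  3.043e-01 -9.526e-01 -1.582e-01]
 [ 0.000e+00  0.000e+00  0.000e+00  1.000e+00]] 306.630075881761 253.7326594856023 191.83798298432555
```

View pics/w1.png

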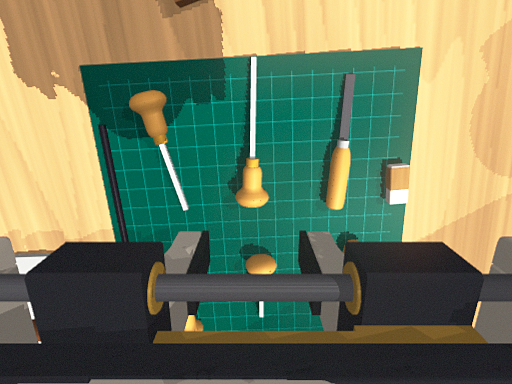

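```bash
cat >> h.py <<'E'
def wext(s,f):
    from scipy.spatial.transform import Rotation as Ro
    T=np.eye(4);T[:3,:3]=Ro.from_euler('xyz',s['ee_rot']).as_matrix();T[:3,3]=s['eef_pos']
    f['extrinsics']=np.linalg.inv(T@f['tool_from_camera']); return f
E
cat > wp.py <<'E'
from h import *; import sys
# usage wp.py name u,v,z ...
s=arm.get_state(); f=wext(s,arm.grab_frame('wrist')); P=cloud(f)
for a in sys.argv[1:]:
    u,v,z=map(float,a.split(',')); print(a,ray_plane(f,[u],[v],z)[0,:2].round(4),'cloud',P[int(v),int(u)].round(4))
E
python3 wp.py 252,195,.018 252,180,.018 252,160,.014 253,57,.005 348,75,.004 165,142,.014
```

```text
252,195,.018 [0.5302 0.1514] cloud [0.5298 0.1475 0.0299]
252,180,.018 [0.5286 0.1352] cloud [0.5284 0.1331 0.0257]
252,160,.014 [0.5266 0.1151] cloud [0.5264 0.1135 0.0219]
253,57,.005 [0.5158 0.0175] cloud [0.5159 0.0177 0.007 ]
348,75,.004 [0.4251 0.0425] cloud [0.4254 0.0426 0.0051]
165,142,.014 [0.6119 0.0882] cloud [0.6105 0.0876 0.0188]
```

```bash
python3 -m inch '0.42 0.005 0 0.15 0 0 0;0.42 0.005 0 0.3 0 0 0;0.42 0.005 0 0.42 0 0 0;0.42 0.005 0 0.5 0 0 0;0.42 0.005 0 0.525 0 0 0;0.42 0.005 0 0.525 0 0 0;0.42 0.005 0 0.525 0 0 0' 15; python3 go.py 0.527 0.132 0.007 -96
```

```text
t: 4.1
eef_pos: [0.5288, 0.1323, 0.0105]
ee_rot: [-3.14, 0.001, -1.669]
force: [0.6, 0.4, -0.1]
width: 0.0508
t 4.1 pos [0.5288 0.1323 0.0105] yaw -95.6 w 0.0508 F [ 0.6  0.4 -0.1]
shift [0.002 0.006 0.012] turn [-0.002  0.001  0.007]
```

```bash
python3 -m inch '0.6 0 0 0 0 0 0;0.7 0 0 0 0 0 0;0.85 0 0 0 0 0 0;0.85 0 0 0 0 0 0;0.85 0 0 0 0 0 0;0.85 0 0 0 0 0 0' 20; python3 go.py 0.527 0.132 0.007 -96
```

```text
t: 4.7
eef_pos: [0.5281, 0.1325, 0.0094]
ee_rot: [-3.141, 0.0, -1.668]
force: [-1.1, 0.7, 4.1]
width: 0.0194
t 4.7 pos [0.5281 0.1325 0.0094] yaw -95.6 w 0.0194 F [-1.1  0.7  4.1]
shift [0.002 0.003 0.008] turn [-0.     0.     0.007]
```

```bash
cat > tr.py <<'E'
import sys; from go import *
T=np.array([0.521,-0.181]); Y=12.6
def w(x,y):
    c,s=np.cos(np.radians(Y)),np.sin(np.radians(Y)); return T+np.array([c*x-s*y,s*x+c*y])/1e3
if __name__=='__main__':
    x,y,z,off=map(float,sys.argv[1:5]); p=w(x,y); s=arm.get_state(); d,r=rel(p[0],p[1],z,Y+off,s)
    print('target',p.round(4),'pos',s['eef_pos'].round(4),'yaw',np.degrees(s['ee_rot'][2]).round(1),'w',round(s['width'],4),'F',s['force'].round(1)); print('shift',d.round(3),'turn',r.round(3))
E
python3 -m inch '0.85 0 0 -0.1 0 0 0;0.85 0 0 -0.25 0 0 0;0.85 0 0 -0.4 0 0 0;0.85 0 0 -0.4 0 0 0;0.85 0 0 -0.4 0 0 0'; python3 tr.py -45.6 87 0.12 0.5
```

```text
t: 5.2
eef_pos: [0.5282, 0.1327, 0.1302]
ee_rot: [-3.14, 0.002, -1.668]
force: [-0.2, 0.4, -0.7]
width: 0.0196
target [ 0.4575 -0.106 ] pos [0.5282 0.1327 0.1302] yaw -95.6 w 0.0196 F [-0.2  0.4 -0.7]
shift [0.815 0.157 0.032] turn [-0.003 -0.    -1.811]
```

```bash
python3 -m inch '0.85 0.08 0.01 0 0 0 -0.14;0.85 0.16 0.03 0 0 0 -0.28;0.85 0.25 0.05 0 0 0 -0.42;0.85 0.33 0.06 0 0 0 -0.56;0.85 0.41 0.08 0 0 0 -0.7;0.85 0.49 0.09 0 0 0 -0.84;0.85 0.57 0.11 0 0 0 -0.98;0.85 0.6 0.12 0 0 0 -1;0.85 0.6 0.12 0 0 0 -1'; python3 tr.py -45.6 87 0.12 0.5
```

```text
t: 6.1
eef_pos: [0.4729, -0.0446, 0.1277]
ee_rot: [3.139, 0.002, -0.623]
force: [-0.4, 0.7, 0.9]
width: 0.0193
target [ 0.4575 -0.106 ] pos [ 0.4729 -0.0446  0.1277] yaw -35.7 w 0.0193 F [-0.4  0.7  0.9]
shift [0.078 0.196 0.026] turn [ 0.001  0.003 -0.813]
```

```bash
python3 -m inch '0.85 0.02 0.05 0 0 0 -0.14;0.85 0.04 0.1 0 0 0 -0.28;0.85 0.05 0.15 0 0 0 -0.42;0.85 0.07 0.19 0 0 0 -0.56;0.85 0.08 0.2 0 0 0 -0.7;0.85 0.08 0.2 0 0 0 -0.81;0.85 0.08 0.2 0 0 0 -0.81'; python3 tr.py -45.6 87 0.12 0.5;  python3 - <<'E'
from h import *
f=arm.grab_frame('wrist'); cv2.imwrite('pics/w2.png',f['img'][:,:,::-1])
E
```

```text
t: 6.8
eef_pos: [0.4589, -0.1058, 0.1282]
ee_rot: [-3.141, 0.002, 0.228]
force: [0.1, -0.5, -1.2]
width: 0.0195
target [ 0.4575 -0.106 ] pos [ 0.4589 -0.1058  0.1282] yaw 13.1 w 0.0195 F [ 0.1 -0.5 -1.2]
shift [-0.005 -0.     0.027] turn [-0.     0.002 -0.001]
```

View pics/w2.png

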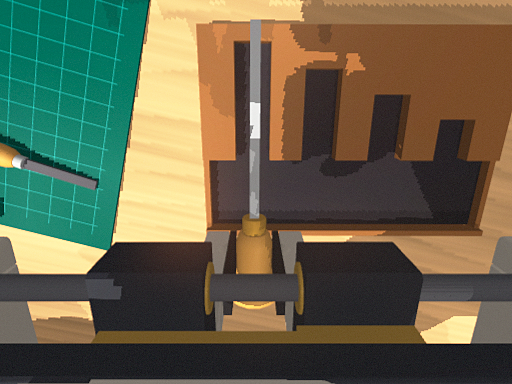

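```bash
cat > trayw.py <<'E'
from h import *; import sys
# corner list u,v,X,Y(mm),z
s=arm.get_state(); f=wext(s,arm.grab_frame('wrist'))
C=[(304,69,58,44,.02),(334,69,58,14,.006),(374,95,38,-14,.02),(403,95,38,-44,.006),(440,120,18,-72,.02),(468,120,18,-102,.006),(302,160,-17,44,.02),(340,160,-17,14,.02),(368,160,-17,-14,.02),(408,160,-17,-44,.02)]
A=np.array([[x,y] for _,_,x,y,_ in C])/1e3
B=[]
for u,v,x,y,z in C:
    B.append(ray_plane(f,[u],[v],z)[0,:2])
B=np.array(B)
a,b=A-A.mean(0),B-B.mean(0)
th=np.arctan2((a[:,0]*b[:,1]-a[:,1]*b[:,0]).sum(),(a*b).sum())
R=np.array([[np.cos(th),-np.sin(th)],[np.sin(th),np.cos(th)]]); t=B.mean(0)-R@A.mean(0)
print('tray',t.round(4),np.degrees(th).round(2)); print(((B-A@R.T-t)*1e3).round(1).tolist())
E
python3 trayw.py; python3 wp.py 255,21,.12; python3 -c "
import cv2;i=cv2.imread('pics/w2.png')[0:240,190:510];cv2.imwrite('pics/w2c.png',cv2.resize(i,None,fx=2.5,fy=2.5))"
```

```text
tray [ 0.5203 -0.1803] 13.61
[[0.4, 1.9], [0.5, 4.3], [-0.2, 1.1], [-0.6, 0.4], [-1.2, 0.7], [-2.0, -2.9], [0.9, 1.1], [1.2, -2.5], [0.1, 0.6], [0.9, -4.7]]
255,21,.12 [ 0.5723 -0.0797] cloud [ 0.5708 -0.0801  0.1277]
```

View pics/w2c.png

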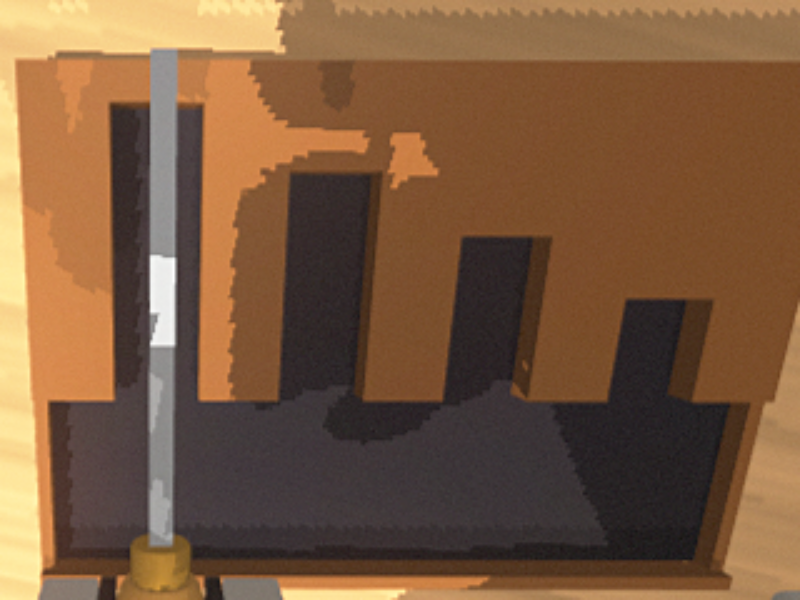

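```bash
sed -i 's/^T=.*/T=np.array([0.5205,-0.1805]); Y=13.0/' tr.py; python3 tr.py -45.5 87 0.0135 0.1
```

```text
target [ 0.4566 -0.106 ] pos [ 0.4591 -0.1057  0.1286] yaw 12.8 w 0.0198 F [-0.4 -0.1 -0.8]
shift [-0.008 -0.001  0.384] turn [-0.     0.001 -0.004]
```

```bash
python3 -m inch '0.85 -0.008 0 0.1 0 0 0;0.85 -0.008 0 0.2 0 0 0;0.85 -0.008 0 0.28 0 0 0;0.85 -0.008 0 0.33 0 0 0;0.85 -0.008 0 0.36 0 0 0;0.85 -0.008 0 0.378 0 0 0;0.85 -0.008 0 0.378 0 0 0;0.85 -0.008 0 0.378 0 0 0'; python3 tr.py -45.5 87 0.0135 0.1
```

```text
t: 7.75
eef_pos: [0.4574, -0.1065, 0.0162]
ee_rot: [3.141, -0.001, 0.227]
force: [0.2, -0.1, -0.6]
width: 0.0195
target [ 0.4566 -0.106 ] pos [ 0.4574 -0.1065  0.0162] yaw 13.0 w 0.0195 F [ 0.2 -0.1 -0.6]
shift [-0.002 -0.002  0.009] turn [ 0.    -0.001 -0.001]
```

Down another 2 mm, then open a little.

```bash
python3 -m inch '0.85 0 0 0.009 0 0 0;0.85 0 0 0.009 0 0 0;0.72 0 0 0.009 0 0 0;0.64 0 0 0.009 0 0 0;0.64 0 0 0.009 0 0 0;0.64 0 0 0.009 0 0 0'; python3 -m inch '0.64 0 0 -0.06 0 0 0;0.64 0 0 -0.2 0 0 0;0.64 0 0 -0.35 0 0 0;0.64 0 0 -0.4 0 0 0;0.64 0 0 -0.4 0 0 0';python3 - <<'E'
from h import *
f=arm.grab_frame('wrist'); cv2.imwrite('pics/w3.png',f['img'][:,:,::-1])
f=arm.grab_frame('top'); cv2.imwrite('pics/t3.png',cv2.resize(f['img'][125:260,155:410,::-1],None,fx=3.1,fy=3.1,interpolation=cv2.INTER_CUBIC))
E
```

```text
t: 8.35
eef_pos: [0.4569, -0.1066, 0.013]
ee_rot: [3.142, -0.0, 0.227]
force: [0.1, 0.0, 1.4]
width: 0.0311
t: 8.85
eef_pos: [0.4586, -0.1064, 0.1359]
ee_rot: [3.141, -0.006, 0.228]
force: [-0.3, -0.2, -0.7]
width: 0.0312
```

View pics/w3.png

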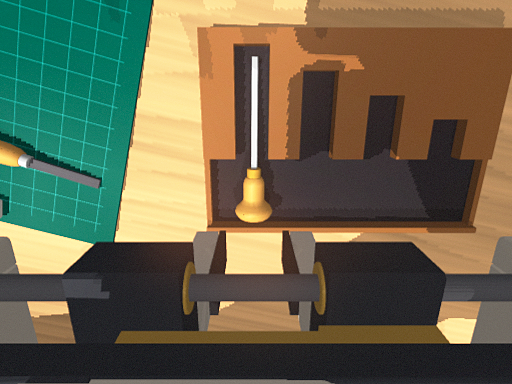

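```bash
python3 go.py 0.617 0.067 0.15 -82.2
```

```text
t 8.95 pos [ 0.4566 -0.1065  0.1329] yaw 13.0 w 0.0316 F [-0.3 -0.6 -0.4]
shift [ 0.651 -0.443 -0.057] turn [-1.000e-03 -0.000e+00  1.587e+00]
```

```bash
python3 -m inch '0.42 0.06 -0.06 -0.03 0 0 0.14;0.42 0.14 -0.13 -0.06 0 0 0.28;0.42 0.22 -0.19 -0.06 0 0 0.42;0.42 0.3 -0.25 -0.06 0 0 0.56;0.42 0.4 -0.3 -0.06 0 0 0.7;0.42 0.5 -0.38 -0.06 0 0 0.84;0.42 0.6 -0.44 -0.06 0 0 0.98;0.42 0.65 -0.44 -0.06 0 0 1;0.42 0.65 -0.44 -0.06 0 0 1'; python3 go.py 0.617 0.067 0.15 -82.2
```

```text
t: 9.85
eef_pos: [0.6176, 0.0667, 0.1481]
ee_rot: [3.138, 0.001, -0.819]
force: [0.2, -0.2, -0.2]
width: 0.0508
t 9.85 pos [0.6176 0.0667 0.1481] yaw -46.9 w 0.0508 F [ 0.2 -0.2 -0.2]
shift [-0.002  0.001 -0.006] turn [0.004 0.    0.588]
```

```bash
python3 -m inch '0.42 0 0 -0.03 0 0 0.14;0.42 0 0 -0.06 0 0 0.28;0.42 0 0 -0.06 0 0 0.42;0.42 0 0 -0.06 0 0 0.58;0.42 0 0 -0.06 0 0 0.58;0.42 0 0 -0.06 0 0 0.58'; python3 go.py 0.617 0.067 0.15 -82.2;python3 - <<'E'
from h import *
f=arm.grab_frame('wrist'); cv2.imwrite('pics/w4.png',f['img'][:,:,::-1])
E
```

```text
t: 10.45
eef_pos: [0.6162, 0.0655, 0.168]
ee_rot: [3.14, -0.0, -1.424]
force: [0.2, 0.4, -0.1]
width: 0.051
t 10.45 pos [0.6162 0.0655 0.168 ] yaw -81.6 w 0.051 F [ 0.2  0.4 -0.1]
shift [-0.005 -0.003  0.06 ] turn [ 0.002 -0.     0.01 ]
```

View pics/w4.png

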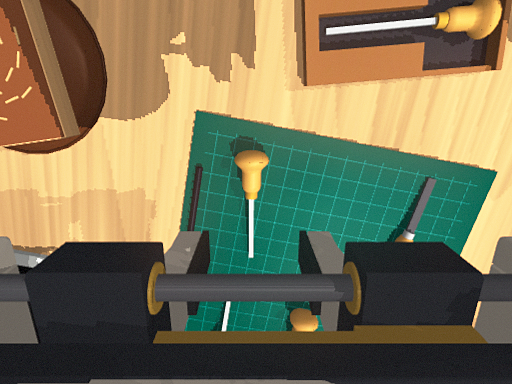

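View pics/t3.png

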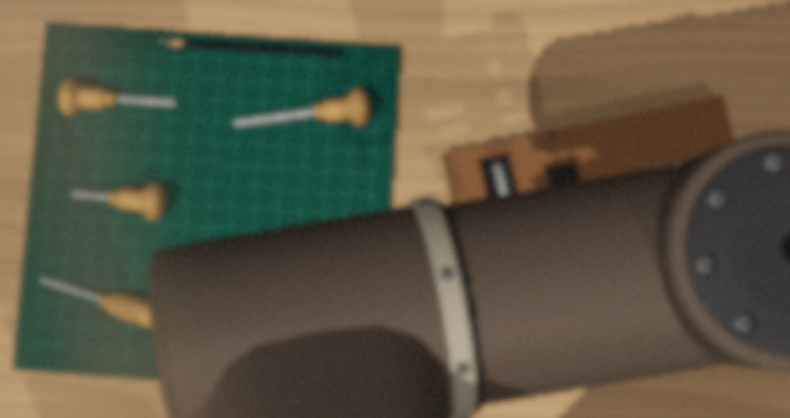

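```bash
python3 wp.py 252,158,.018 252,180,.018 251,196,.014 251,257,.005
```

```text
252,158,.018 [0.6206 0.0462] cloud [0.6209 0.0437 0.0308]
252,180,.018 [0.6172 0.0693] cloud [0.6175 0.0673 0.0253]
251,196,.014 [0.6155 0.0882] cloud [0.6158 0.0858 0.0211]
251,257,.005 [0.6042 0.1663] cloud [0.6041 0.1673 0.0032]
```

```bash
python3 go.py 0.6171 0.0722 0.009 -82.2
```

```text
t 10.55 pos [0.6166 0.0657 0.1684] yaw -81.6 w 0.0512 F [ 0.7 -0.8  0.5]
shift [-0.021 -0.005  0.531] turn [ 0.001 -0.     0.01 ]
```

```bash
python3 -m inch '0.42 -0.021 -0.003 0.16 0 0 0.01;0.42 -0.021 -0.003 0.3 0 0 0.01;0.42 -0.021 -0.003 0.42 0 0 0.01;0.42 -0.021 -0.003 0.5 0 0 0.01;0.42 -0.021 -0.003 0.53 0 0 0.01;0.42 -0.021 -0.003 0.53 0 0 0.01;0.42 -0.021 -0.003 0.53 0 0 0.01;0.6 -0.021 -0.003 0.53 0 0 0.01;0.85 -0.021 -0.003 0.53 0 0 0.01;0.85 -0.021 -0.003 0.53 0 0 0.01;0.85 -0.021 -0.003 0.53 0 0 0.01;0.85 -0.021 -0.003 0.53 0 0 0.01' 20; python3 -m inch '0.85 0 0 0 0 0 0;0.85 0 0 -0.1 0 0 0;0.85 0 0 -0.25 0 0 0;0.85 0 0 -0.4 0 0 0;0.85 0 0 -0.4 0 0 0;0.85 0 0 -0.4 0 0 0'; python3 tr.py -44.5 29 0.12 -180
```

```text
t: 11.75
eef_pos: [0.6173, 0.0724, 0.0104]
ee_rot: [-3.141, 0.0, -1.438]
force: [-0.2, -0.1, 2.6]
width: 0.0191
t: 12.35
eef_pos: [0.6175, 0.0726, 0.1312]
ee_rot: [-3.139, 0.001, -1.438]
force: [-0.5, -0.1, -0.6]
width: 0.0189
target [ 0.4706 -0.1623] pos [0.6175 0.0726 0.1312] yaw -82.4 w 0.0189 F [-0.5 -0.1 -0.6]
shift [0.711 0.589 0.035] turn [-1.00e-03  3.00e-03  1.41e+00]
```

```bash
python3 -m inch '0.85 0.08 0.06 0 0 0 0.14;0.85 0.16 0.13 0 0 0 0.28;0.85 0.25 0.2 0 0 0 0.42;0.85 0.34 0.28 0 0 0 0.56;0.85 0.43 0.36 0 0 0 0.7;0.85 0.53 0.44 0 0 0 0.84;0.85 0.62 0.52 0 0 0 0.98;0.85 0.71 0.59 0 0 0 1;0.85 0.71 0.59 0 0 0 1;0.85 0.71 0.59 0 0 0 1'; python3 tr.py -44.5 29 0.06 -180
```

```text
t: 13.35
eef_pos: [0.4687, -0.1628, 0.1288]
ee_rot: [3.14, -0.002, -2.486]
force: [0.1, 1.2, -1.0]
width: 0.0194
target [ 0.4706 -0.1623] pos [ 0.4687 -0.1628  0.1288] yaw -142.5 w 0.0194 F [ 0.1  1.2 -1. ]
shift [-0.007 -0.003  0.229] turn [ 0.001 -0.002  0.409]
```

```bash
python3 -m inch '0.85 -0.005 -0.003 0 0 0 0.14;0.85 -0.005 -0.003 0 0 0 0.28;0.85 -0.005 -0.003 0.1 0 0 0.41;0.85 -0.005 -0.003 0.2 0 0 0.41;0.85 -0.005 -0.003 0.2 0 0 0.41;0.85 -0.005 -0.003 0.2 0 0 0.41'; python3 tr.py -44.5 29 0.0135 -180;python3 - <<'E'
from h import *
f=arm.grab_frame('wrist'); cv2.imwrite('pics/w5.png',f['img'][:,:,::-1])
f=arm.grab_frame('top'); cv2.imwrite('pics/t5.png',cv2.resize(f['img'][125:260,270:410,::-1],None,fx=4,fy=4,interpolation=cv2.INTER_CUBIC))
g=arm.grab_frame('scene')['img'][:,:,::-1]; cv2.imwrite('pics/s5.png',cv2.resize(g[80:220,100:300],None,fx=4,fy=4,interpolation=cv2.INTER_CUBIC))
E
```

```text
t: 13.95
eef_pos: [0.4716, -0.1617, 0.0696]
ee_rot: [3.141, -0.002, -2.912]
force: [0.4, -0.4, -0.2]
width: 0.019
target [ 0.4706 -0.1623] pos [ 0.4716 -0.1617  0.0696] yaw -166.9 w 0.019 F [ 0.4 -0.4 -0.2]
shift [ 0.003 -0.001  0.187] turn [ 0.    -0.002  0.002]
```

View pics/w5.png

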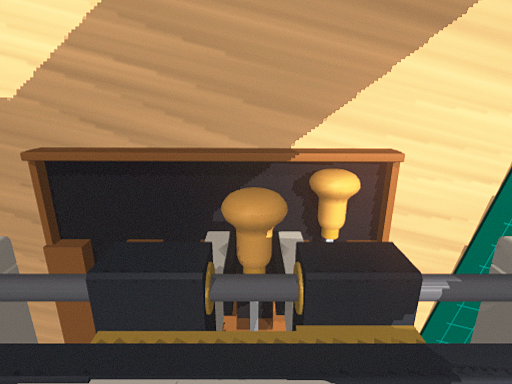

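View pics/s5.png

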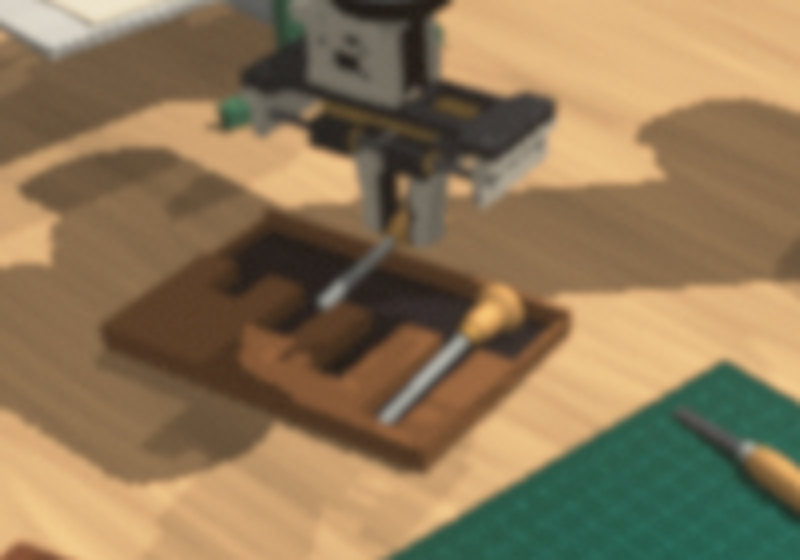

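```bash
python3 -m inch '0.85 0.002 -0.001 0.08 0 0 0;0.85 0.002 -0.001 0.13 0 0 0;0.85 0.002 -0.001 0.16 0 0 0;0.85 0.002 -0.001 0.186 0 0 0;0.85 0.002 -0.001 0.186 0 0 0;0.85 0.002 -0.001 0.186 0 0 0'; python3 tr.py -44.5 29 0.0135 -180
```

```text
t: 14.7
eef_pos: [0.4716, -0.1625, 0.0147]
ee_rot: [-3.141, 0.001, -2.914]
force: [0.4, -0.0, -0.7]
width: 0.019
target [ 0.4706 -0.1623] pos [ 0.4716 -0.1625  0.0147] yaw -167.0 w 0.019 F [ 0.4 -0.  -0.7]
shift [0.003 0.002 0.004] turn [-0.     0.001  0.001]
```

```bash
python3 -m inch '0.85 0.003 0 0.005 0 0 0;0.85 0.003 0 0.005 0 0 0;0.72 0.003 0 0.005 0 0 0;0.64 0.003 0 0.005 0 0 0;0.64 0.003 0 0.005 0 0 0;0.64 0.003 0 0.005 0 0 0'; python3 -m inch '0.64 0 0 -0.06 0 0 0;0.64 0 0 -0.2 0 0 0;0.64 0 0 -0.35 0 0 0;0.64 0 0 -0.45 0 0 0;0.64 0 0 -0.45 0 0 0';python3 - <<'E'
from h import *
f=arm.grab_frame('wrist'); cv2.imwrite('pics/w6.png',f['img'][:,:,::-1])
g=arm.grab_frame('scene')['img'][:,:,::-1]; cv2.imwrite('pics/s6.png',cv2.resize(g[80:220,100:300],None,fx=4,fy=4,interpolation=cv2.INTER_CUBIC))
E
python3 go.py 0.625 0.29 0.16 -91.6
```

```text
t: 15.3
eef_pos: [0.4701, -0.1627, 0.0126]
ee_rot: [3.142, -0.0, -2.914]
force: [0.5, -0.4, 0.3]
width: 0.0314
t: 15.8
eef_pos: [0.4729, -0.1629, 0.1522]
ee_rot: [-3.139, 0.008, -2.914]
force: [0.8, 0.0, -0.3]
width: 0.0313
t 15.9 pos [ 0.4704 -0.1626  0.1482] yaw -167.0 w 0.0314 F [-0.3 -0.6 -0.7]
shift [-0.842  1.354 -0.038] turn [-1.000e-03  1.000e-03 -1.256e+00]
```

View pics/w6.png

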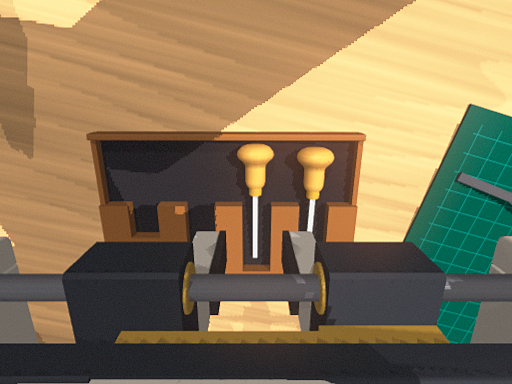

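View pics/s6.png

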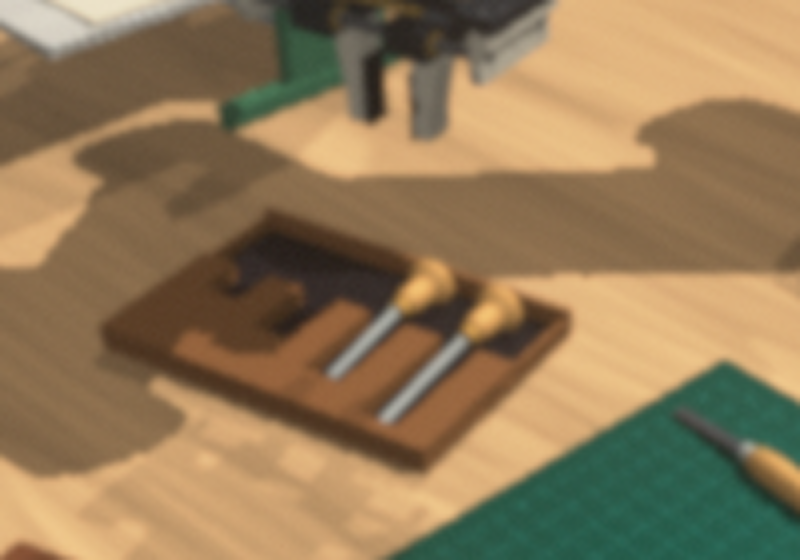

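```bash
python3 -m inch '0.5 -0.07 0.13 -0.03 0 0 -0.14;0.42 -0.15 0.26 -0.05 0 0 -0.28;0.42 -0.25 0.4 -0.05 0 0 -0.42;0.42 -0.35 0.54 -0.05 0 0 -0.56;0.42 -0.45 0.68 -0.05 0 0 -0.7;0.42 -0.55 0.83 -0.05 0 0 -0.84;0.42 -0.65 0.98 -0.05 0 0 -0.98;0.42 -0.7 1 -0.05 0 0 -1;0.42 -0.7 1 -0.05 0 0 -1'; python3 go.py 0.625 0.297 0.16 -91.6
```

```text
t: 16.8
eef_pos: [0.608, 0.1797, 0.1597]
ee_rot: [3.14, -0.003, -1.864]
force: [-1.3, 0.2, -1.2]
width: 0.0509
t 16.8 pos [0.608  0.1797 0.1597] yaw -106.8 w 0.0509 F [-1.3  0.2 -1.2]
shift [-0.391  0.059 -0.002] turn [ 0.002 -0.002 -0.253]
```

```bash
python3 -m inch '0.42 -0.13 0.02 0 0 0 -0.13;0.42 -0.26 0.04 0 0 0 -0.25;0.42 -0.39 0.06 0 0 0 -0.25;0.42 -0.39 0.06 0 0 0 -0.25;0.42 -0.39 0.06 0 0 0 -0.25'; python3 go.py 0.625 0.297 0.16 -91.6;python3 - <<'E'
from h import *
f=arm.grab_frame('wrist'); cv2.imwrite('pics/w7.png',f['img'][:,:,::-1])
E
```

```text
t: 17.3
eef_pos: [0.6231, 0.294, 0.1604]
ee_rot: [3.139, -0.002, -1.605]
force: [0.2, -0.4, -0.2]
width: 0.0509
t 17.3 pos [0.6231 0.294  0.1604] yaw -92.0 w 0.0509 F [ 0.2 -0.4 -0.2]
shift [-0.01  -0.006  0.001] turn [ 0.003 -0.002 -0.006]
```

View pics/w7.png

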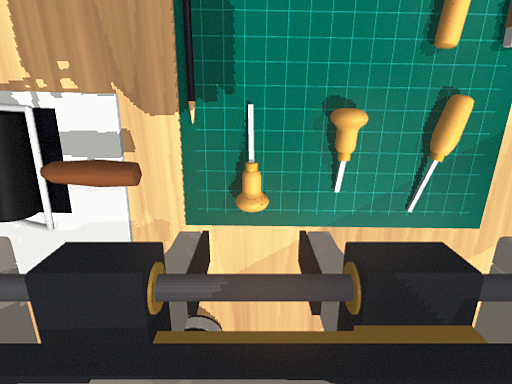

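```bash
python3 wp.py 251,105,.005 251,165,.014 252,185,.018 253,203,.018 338,190,.005 350,118,.018 135,175,.03 60,175,.03 20,150,.04; python3 - <<'E'
from h import *
s=arm.get_state(); f=wext(s,arm.grab_frame('wrist'));P=cloud(f)
q=P[0:230,0:180][f['range_z'][0:230,0:180]>.02]; q=q[q[:,2]>.02]; print(q.min(0),q.max(0)); 
k=(q[:,0]<.75); print(q[k].max(0), q[q[:,2]>.05].min(0))
E
```

```text
251,105,.005 [0.6226 0.2212] cloud [0.6226 0.2211 0.0074]
251,165,.014 [0.6248 0.2796] cloud [0.6247 0.2781 0.0207]
252,185,.018 [0.6245 0.2996] cloud [0.6244 0.2975 0.0252]
253,203,.018 [0.6242 0.3192] cloud [0.624  0.3146 0.0309]
338,190,.005 [0.5325 0.3124] cloud [0.5337 0.311  0.0092]
350,118,.018 [0.5281 0.2362] cloud [0.5328 0.2349 0.0333]
135,175,.03 [0.7375 0.2818] cloud [0.7286 0.2764 0.0522]
60,175,.03 [0.8102 0.2792] cloud [0.7928 0.273  0.0566]
20,150,.04 [0.8348 0.2522] cloud [0.8408 0.2533 0.0321]
[0.7252305  0.21191589 0.02001429] [0.86647074 0.32909805 0.05913733]
[0.74996335 0.2879017  0.05808866] [0.72632582 0.26347816 0.05001183]
```

```bash
python3 go.py 0.6240 0.2962 0.009 -91
```

```text
t 17.45 pos [0.6237 0.2927 0.1619] yaw -92.0 w 0.0506 F [-0.   0.1  0.1]
shift [-0.012 -0.001  0.51 ] turn [ 0.001 -0.001 -0.017]
```

```bash
python3 -m inch '0.42 -0.012 0 0.16 0 0 -0.017;0.42 -0.012 0 0.3 0 0 -0.017;0.42 -0.012 0 0.42 0 0 -0.017;0.42 -0.012 0 0.49 0 0 -0.017;0.42 -0.012 0 0.508 0 0 -0.017;0.42 -0.012 0 0.508 0 0 -0.017;0.42 -0.012 0 0.508 0 0 -0.017;0.6 -0.012 0 0.508 0 0 -0.017;0.85 -0.012 0 0.508 0 0 -0.017;0.85 -0.012 0 0.508 0 0 -0.017;0.85 -0.012 0 0.508 0 0 -0.017;0.85 -0.012 0 0.508 0 0 -0.017' 20; python3 -m inch '0.85 0 0 0 0 0 0;0.85 0 0 -0.1 0 0 0;0.85 0 0 -0.25 0 0 0;0.85 0 0 -0.4 0 0 0;0.85 0 0 -0.4 0 0 0;0.85 0 0 -0.4 0 0 0'; python3 tr.py -44.5 -29 0.12 0
```

```text
t: 18.65
eef_pos: [0.6245, 0.2978, 0.0106]
ee_rot: [-3.141, 0.0, -1.587]
force: [-0.5, -0.5, 2.3]
width: 0.0197
t: 19.25
eef_pos: [0.6246, 0.2981, 0.1316]
ee_rot: [-3.14, 0.002, -1.588]
force: [-0.1, 0.3, -1.1]
width: 0.02
target [ 0.4837 -0.2188] pos [0.6246 0.2981 0.1316] yaw -91.0 w 0.02 F [-0.1  0.3 -1.1]
shift [1.731 0.441 0.034] turn [-0.003 -0.    -1.733]
```

```bash
python3 -m inch '0.85 0.14 0.03 0 0 0 -0.13;0.85 0.28 0.07 0 0 0 -0.26;0.85 0.42 0.1 0 0 0 -0.39;0.85 0.56 0.14 0 0 0 -0.52;0.85 0.7 0.17 0 0 0 -0.65;0.85 0.84 0.21 0 0 0 -0.78;0.85 0.95 0.24 0 0 0 -0.9;0.85 1 0.25 0 0 0 -1;0.85 1 0.25 0 0 0 -1'; python3 tr.py -45.5 -29 0.12 0
```

```text
t: 20.15
eef_pos: [0.5424, -0.0032, 0.1288]
ee_rot: [3.139, 0.002, -0.54]
force: [1.2, -0.6, -0.6]
width: 0.0194
target [ 0.4827 -0.219 ] pos [ 0.5424 -0.0032  0.1288] yaw -31.0 w 0.0194 F [ 1.2 -0.6 -0.6]
shift [0.199 0.719 0.03 ] turn [ 0.001  0.003 -0.733]
```

```bash
python3 -m inch '0.85 0.04 0.12 0 0 0 -0.13;0.85 0.08 0.26 0 0 0 -0.26;0.85 0.12 0.4 0 0 0 -0.39;0.85 0.16 0.54 0 0 0 -0.52;0.85 0.19 0.66 0 0 0 -0.65;0.85 0.2 0.72 0 0 0 -0.73;0.85 0.2 0.72 0 0 0 -0.73;0.85 0.2 0.72 0 0 0 -0.73'; python3 tr.py -45.5 -29 0.0135 0;python3 - <<'E'
from h import *
f=arm.grab_frame('wrist'); cv2.imwrite('pics/w8.png',f['img'][:,:,::-1])
E
```

```text
t: 20.95
eef_pos: [0.4844, -0.2169, 0.1294]
ee_rot: [-3.141, 0.001, 0.22]
force: [0.0, 0.5, -1.2]
width: 0.0194
target [ 0.4827 -0.219 ] pos [ 0.4844 -0.2169  0.1294] yaw 12.6 w 0.0194 F [ 0.   0.5 -1.2]
shift [-0.007  0.006  0.386] turn [-0.001  0.001 -0.006]
```

View pics/w8.png

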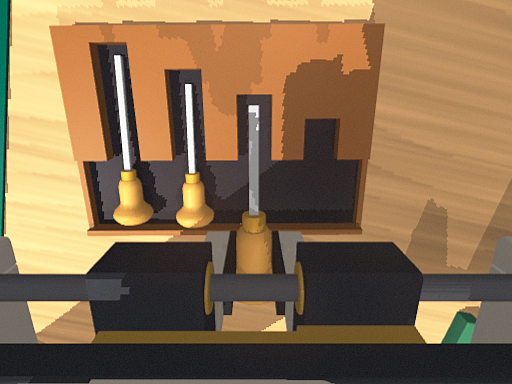

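```bash
python3 -m inch '0.85 -0.005 0.003 0.1 0 0 -0.006;0.85 -0.005 0.003 0.2 0 0 -0.006;0.85 -0.005 0.003 0.28 0 0 -0.006;0.85 -0.005 0.003 0.33 0 0 -0.006;0.85 -0.005 0.003 0.36 0 0 -0.006;0.85 -0.005 0.003 0.384 0 0 -0.006;0.85 -0.005 0.003 0.384 0 0 -0.006;0.85 -0.005 0.003 0.384 0 0 -0.006'; python3 tr.py -45.5 -29 0.0135 0
```

```text
t: 21.8
eef_pos: [0.4839, -0.2182, 0.0156]
ee_rot: [3.141, -0.001, 0.231]
force: [0.6, -0.6, -0.4]
width: 0.0193
target [ 0.4827 -0.219 ] pos [ 0.4839 -0.2182  0.0156] yaw 13.2 w 0.0193 F [ 0.6 -0.6 -0.4]
shift [-0.005  0.002  0.007] turn [ 0.    -0.001  0.004]
```

```bash
python3 -m inch '0.85 -0.002 0 0.007 0 0 0;0.85 -0.002 0 0.007 0 0 0;0.72 -0.002 0 0.007 0 0 0;0.64 -0.002 0 0.007 0 0 0;0.64 -0.002 0 0.007 0 0 0;0.64 -0.002 0 0.007 0 0 0'; python3 -m inch '0.64 0 0 -0.06 0 0 0;0.64 0 0 -0.2 0 0 0;0.64 0 0 -0.35 0 0 0;0.64 0 0 -0.45 0 0 0;0.64 0 0 -0.45 0 0 0';python3 - <<'E'
from h import *
f=arm.grab_frame('wrist'); cv2.imwrite('pics/w9.png',f['img'][:,:,::-1])
E
python3 go.py 0.529 0.252 0.16 -94
```

```text
t: 22.4
eef_pos: [0.4827, -0.2185, 0.013]
ee_rot: [-3.142, 0.0, 0.23]
force: [-0.3, 1.1, 0.1]
width: 0.0316
t: 22.9
eef_pos: [0.4855, -0.2191, 0.1528]
ee_rot: [3.138, -0.008, 0.231]
force: [0.3, 0.9, -1.8]
width: 0.0315
t 22.95 pos [ 0.4841 -0.2187  0.1503] yaw 13.2 w 0.0313 F [-0.8 -0.1 -1.4]
shift [ 0.504 -1.493 -0.032] turn [-0.003 -0.004  1.787]
```

View pics/w9.png

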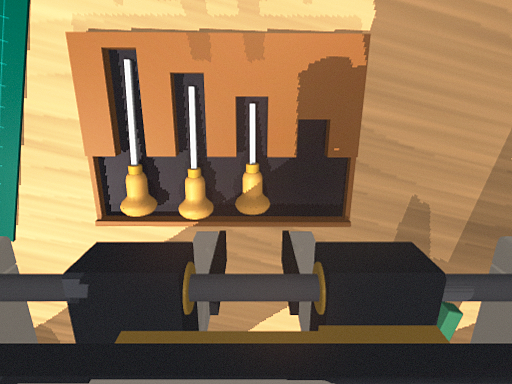

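```bash
python3 -m inch '0.5 0.05 -0.13 -0.03 0 0 0.14;0.42 0.1 -0.27 -0.04 0 0 0.28;0.42 0.15 -0.41 -0.04 0 0 0.42;0.42 0.2 -0.55 -0.04 0 0 0.56;0.42 0.25 -0.69 -0.04 0 0 0.7;0.42 0.3 -0.83 -0.04 0 0 0.84;0.42 0.35 -0.95 -0.04 0 0 0.95;0.42 0.35 -1 -0.04 0 0 1;0.42 0.35 -1 -0.04 0 0 1'; python3 go.py 0.529 0.254 0.16 -94
```

```text
t: 23.85
eef_pos: [0.5157, 0.0994, 0.1585]
ee_rot: [3.139, 0.001, -0.816]
force: [-1.1, -0.6, 0.3]
width: 0.051
t 23.85 pos [0.5157 0.0994 0.1585] yaw -46.8 w 0.051 F [-1.1 -0.6  0.3]
shift [-0.345 -0.385 -0.006] turn [ 0.002 -0.     0.787]
```

```bash
python3 -m inch '0.42 -0.08 -0.09 0 0 0 0.14;0.42 -0.17 -0.19 0 0 0 0.28;0.42 -0.26 -0.29 0 0 0 0.42;0.42 -0.34 -0.38 0 0 0 0.56;0.42 -0.34 -0.38 0 0 0 0.7;0.42 -0.34 -0.38 0 0 0 0.78;0.42 -0.34 -0.38 0 0 0 0.78;0.42 -0.34 -0.38 0 0 0 0.78'; python3 go.py 0.529 0.254 0.16 -94;python3 - <<'E'
from h import *
f=arm.grab_frame('wrist'); cv2.imwrite('pics/w10.png',f['img'][:,:,::-1])
E
```

```text
t: 24.65
eef_pos: [0.5296, 0.249, 0.1593]
ee_rot: [3.141, -0.001, -1.631]
force: [-0.2, 0.2, -0.1]
width: 0.0508
t 24.65 pos [0.5296 0.249  0.1593] yaw -93.4 w 0.0508 F [-0.2  0.2 -0.1]
shift [-0.017  0.003 -0.003] turn [ 0.001 -0.001  0.01 ]
```

View pics/w10.png

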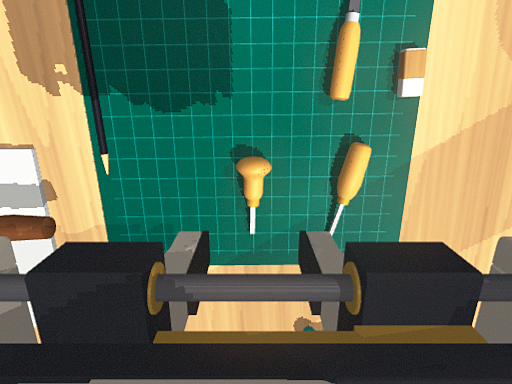

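```bash
python3 wp.py 254,163,.018 253,185,.018 252,203,.014 252,233,.005; python3 go.py 0.5295 0.2565 0.009 -94
```

```text
254,163,.018 [0.5278 0.2325] cloud [0.5277 0.2302 0.0288]
253,185,.018 [0.5302 0.2553] cloud [0.5301 0.2533 0.0247]
252,203,.014 [0.5326 0.2761] cloud [0.5324 0.2735 0.0211]
252,233,.005 [0.535  0.3149] cloud [0.5351 0.3155 0.0037]
t 24.75 pos [0.5298 0.2492 0.1597] yaw -93.5 w 0.0513 F [0.  1.  0.2]
shift [-0.024  0.002  0.502] turn [ 0.    -0.     0.009]
```

```bash
python3 go.py 0.5301 0.259 0.009 -94.9; python3 -m inch '0.42 -0.032 -0.001 0.16 0 0 0.022;0.42 -0.032 -0.001 0.3 0 0 0.022;0.42 -0.032 -0.001 0.42 0 0 0.022;0.42 -0.032 -0.001 0.48 0 0 0.022;0.42 -0.032 -0.001 0.5 0 0 0.022;0.42 -0.032 -0.001 0.5 0 0 0.022;0.42 -0.032 -0.001 0.5 0 0 0.022;0.6 -0.032 -0.001 0.5 0 0 0.022;0.85 -0.032 -0.001 0.5 0 0 0.022;0.85 -0.032 -0.001 0.5 0 0 0.022;0.85 -0.032 -0.001 0.5 0 0 0.022;0.85 -0.032 -0.001 0.5 0 0 0.022' 20; python3 -m inch '0.85 0 0 0 0 0 0;0.85 0 0 -0.1 0 0 0;0.85 0 0 -0.25 0 0 0;0.85 0 0 -0.4 0 0 0;0.85 0 0 -0.4 0 0 0;0.85 0 0 -0.4 0 0 0'; python3 tr.py -46 -87 0.12 -180
```

```text
t 24.75 pos [0.5298 0.2492 0.1597] yaw -93.5 w 0.0513 F [0.  1.  0.2]
shift [-0.033  0.001  0.502] turn [ 0.    -0.     0.024]
t: 25.95
eef_pos: [0.5308, 0.2596, 0.0103]
ee_rot: [-3.141, 0.0, -1.656]
force: [-1.2, -0.1, 3.0]
width: 0.0191
t: 26.55
eef_pos: [0.531, 0.26, 0.1311]
ee_rot: [-3.14, 0.002, -1.657]
force: [-0.2, 0.0, -1.4]
width: 0.0196
target [ 0.4952 -0.2756] pos [0.531  0.26   0.1311] yaw -94.9 w 0.0196 F [-0.2  0.  -1.4]
shift [ 1.789 -0.035  0.033] turn [0.    0.003 1.201]
```

```bash
python3 -m inch '0.85 0.14 0 0 0 0 0.1;0.85 0.28 -0.01 0 0 0 0.2;0.85 0.42 -0.01 0 0 0 0.3;0.85 0.56 -0.01 0 0 0 0.4;0.85 0.7 -0.01 0 0 0 0.5;0.85 0.84 -0.02 0 0 0 0.6;0.85 0.96 -0.02 0 0 0 0.7;0.85 1 -0.02 0 0 0 0.8;0.85 1 -0.02 0 0 0 0.8'; python3 tr.py -45.5 -87 0.12 -180
```

```text
t: 27.45
eef_pos: [0.5095, -0.0418, 0.1284]
ee_rot: [3.14, -0.003, -2.5]
force: [0.1, 0.3, -0.4]
width: 0.0194
target [ 0.4957 -0.2755] pos [ 0.5095 -0.0418  0.1284] yaw -143.2 w 0.0194 F [ 0.1  0.3 -0.4]
shift [ 0.503 -0.597  0.029] turn [ 0.001 -0.003  0.396]
```

```bash
python3 -m inch '0.85 0.1 -0.11 0 0 0 0.1;0.85 0.2 -0.23 0 0 0 0.2;0.85 0.3 -0.36 0 0 0 0.3;0.85 0.4 -0.48 0 0 0 0.4;0.85 0.5 -0.59 0 0 0 0.4;0.85 0.5 -0.59 0.1 0 0 0.4;0.85 0.5 -0.595 0.2 0 0 0.4;0.85 0.5 -0.595 0.2 0 0 0.4;0.85 0.5 -0.595 0.2 0 0 0.4'; python3 tr.py -45.5 -87 0.0135 -180;python3 - <<'E'
from h import *
f=arm.grab_frame('wrist'); cv2.imwrite('pics/w11.png',f['img'][:,:,::-1])
g=arm.grab_frame('scene')['img'][:,:,::-1]; cv2.imwrite('pics/s11.png',cv2.resize(g[80:220,100:300],None,fx=4,fy=4,interpolation=cv2.INTER_CUBIC))
E
```

```text
t: 28.35
eef_pos: [0.4987, -0.2722, 0.0693]
ee_rot: [3.141, -0.003, -2.911]
force: [0.7, -0.3, 0.5]
width: 0.0193
target [ 0.4957 -0.2755] pos [ 0.4987 -0.2722  0.0693] yaw -166.8 w 0.0193 F [ 0.7 -0.3  0.5]
shift [ 0.012 -0.009  0.186] turn [ 0.001 -0.002  0.004]
```

View pics/w11.png

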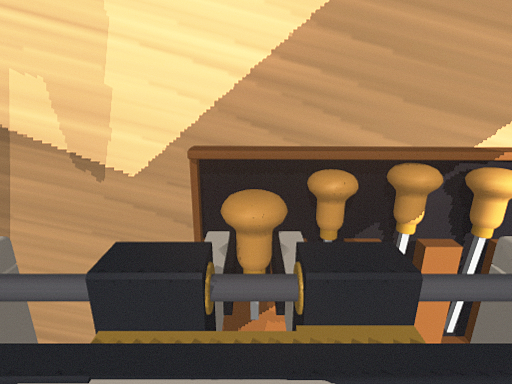

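View pics/s11.png

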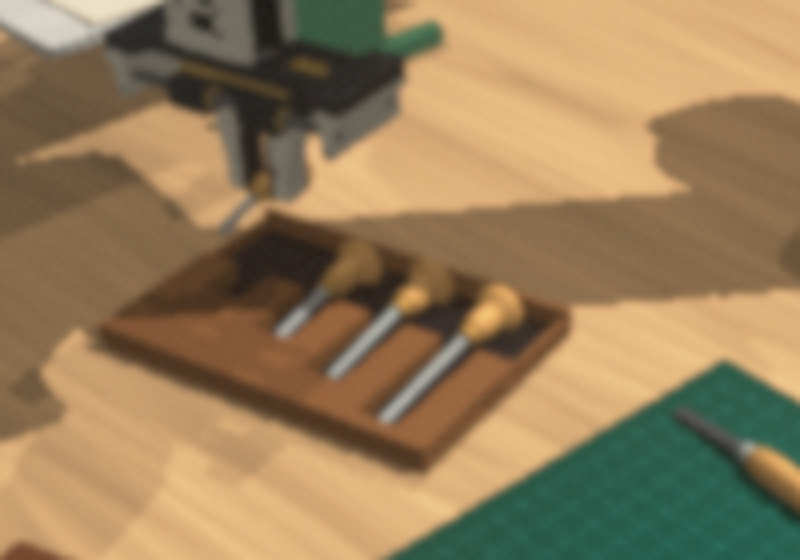

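```bash
python3 tr.py -45.5 -87 0.0135 -180; python3 - <<'E'
from h import *; from tr import T,Y
s=arm.get_state(); f=wext(s,arm.grab_frame('wrist')); c,sn=np.cos(np.radians(Y)),np.sin(np.radians(Y)); R=np.array([[c,sn],[-sn,c]])
P=cloud(f)
for n,u,v,z in [('wall side outer top',190,160,.022),('inner floor',206,220,.006),('c head',333,185,.03),('b head',415,182,.03),('a head',490,185,.03),('held head',254,205,.09),('backwall top',260,152,.022),('backwall floor',260,160,.02)]:
    print(n,(R@(ray_plane(f,[u],[v],z)[0,:2]-T)*1e3).round(1),(R@(P[v,u,:2]-T)*1e3).round(1),P[v,u,2].round(3))
print('tcp',R@(s['eef_pos'][:2]-T)*1e3)
E
```

```text
target [ 0.4957 -0.2755] pos [ 0.5    -0.2724  0.0711] yaw -166.8 w 0.019 F [ 0.3 -0.4 -0.4]
shift [ 0.017 -0.007  0.192] turn [-0.001  0.001  0.004]
wall side outer top [ -80.2 -128.1] [ -75.6 -132.7] 0.0
inner floor [ -28.9 -121.7] [ -28.7 -121.8] 0.006
c head [-65.  -30.5] [-66.3 -31.8] 0.035
b head [-67.3  24.6] [-68.2  22.9] 0.033
a head [-65.4  75.7] [-65.9  74.3] 0.032
held head [-72.5 -84.1] [-72.1 -84.1] 0.089
backwall top [-85.9 -80. ] [-85.9 -80. ] 0.022
backwall floor [-80.  -79.9] [-76.9 -79.6] 0.005
tcp [-40.5985115  -84.90877406]
```

```bash
python3 tr.py -45 -85.5 0.0135 -180; python3 -m inch '0.85 0.015 -0.002 0 0 0 0;0.85 0.015 -0.002 0 0 0 0;0.85 0.015 -0.002 0.06 0 0 0;0.85 0.015 -0.002 0.06 0 0 0;0.85 0.015 -0.002 0.06 0 0 0';python3 tr.py -45 -85.5 0.0135 -180
```

```text
target [ 0.4959 -0.2739] pos [ 0.5002 -0.2724  0.0714] yaw -166.8 w 0.0194 F [-0.5  0.2 -0.6]
shift [ 0.015 -0.002  0.193] turn [-0.001  0.002  0.003]
t: 29.0
eef_pos: [0.4945, -0.2744, 0.0523]
ee_rot: [3.142, -0.0, -2.913]
force: [-0.3, -0.6, -0.6]
width: 0.0193
target [ 0.4959 -0.2739] pos [ 0.4945 -0.2744  0.0523] yaw -166.9 w 0.0193 F [-0.3 -0.6 -0.6]
shift [-0.005  0.     0.129] turn [ 0.    -0.     0.002]
```

```bash
python3 -m inch '0.85 -0.004 0 0.06 0 0 0;0.85 -0.004 0 0.09 0 0 0;0.85 -0.004 0 0.11 0 0 0;0.85 -0.004 0 0.125 0 0 0;0.85 -0.004 0 0.125 0 0 0;0.85 -0.004 0 0.125 0 0 0';python3 tr.py -45 -85.5 0.0135 -180
```

```text
t: 29.6
eef_pos: [0.496, -0.2742, 0.0147]
ee_rot: [-3.141, 0.0, -2.913]
force: [-0.2, 0.4, -0.9]
width: 0.0195
target [ 0.4959 -0.2739] pos [ 0.496  -0.2742  0.0147] yaw -166.9 w 0.0195 F [-0.2  0.4 -0.9]
shift [0.    0.001 0.004] turn [-0.     0.     0.002]
```

Release, rise, and turn/retreat so the cameras see the whole tray.

```bash
python3 -m inch '0.85 0 0 0.004 0 0 0;0.85 0 0 0.004 0 0 0;0.72 0 0 0.004 0 0 0;0.64 0 0 0.004 0 0 0;0.64 0 0 0.004 0 0 0;0.64 0 0 0.004 0 0 0'; python3 -m inch '0.64 0 0 -0.06 0 0 0;0.64 0 0 -0.2 0 0 0;0.64 0 0 -0.35 0 0 0;0.64 0 0 -0.5 0 0 0;0.64 0 0 -0.6 0 0 0;0.64 0 0 -0.6 0 0 0'; python3 tr.py -100 200 0.2 -100
```

```text
t: 30.2
eef_pos: [0.4959, -0.2741, 0.0134]
ee_rot: [-3.142, 0.0, -2.913]
force: [-0.2, -0.0, 0.2]
width: 0.0309
t: 30.8
eef_pos: [0.4983, -0.275, 0.1986]
ee_rot: [-3.137, 0.008, -2.913]
force: [0.2, -1.4, -0.1]
width: 0.0317
target [ 0.3781 -0.0081] pos [ 0.4983 -0.275   0.1986] yaw -166.9 w 0.0317 F [ 0.2 -1.4 -0.1]
shift [ 0.188  0.957 -0.01 ] turn [-0.009  0.003 -1.331]
```

```bash
python3 -m inch '0.64 0 0.15 0 0 0 0;0.64 0 0.3 0 0 0 0;0.64 0 0.45 0 0 0 0;0.64 0 0.6 0 0 0 0;0.64 0 0.75 0 0 0 0;0.64 0 0.9 0 0 0 0;0.64 0 1 0 0 0 0;0.64 0 1 0 0 0 0;0.64 0 1 0 0 0 0'; python3 - <<'E'
from h import *
f=arm.grab_frame('top'); cv2.imwrite('pics/t12.png',cv2.resize(f['img'][145:245,290:410,::-1],None,fx=5,fy=5,interpolation=cv2.INTER_CUBIC)); cv2.imwrite('pics/t12f.png',f['img'][:,:,::-1])
g=arm.grab_frame('scene')['img'][:,:,::-1]; cv2.imwrite('pics/s12.png',cv2.resize(g[110:310,110:400],None,fx=2.7,fy=2.7,interpolation=cv2.INTER_CUBIC))
E
```

```text
t: 31.7
eef_pos: [0.4276, 0.0187, 0.193]
ee_rot: [3.142, -0.0, -2.911]
force: [-0.1, 0.3, 0.1]
width: 0.0315
```

View pics/t12.png

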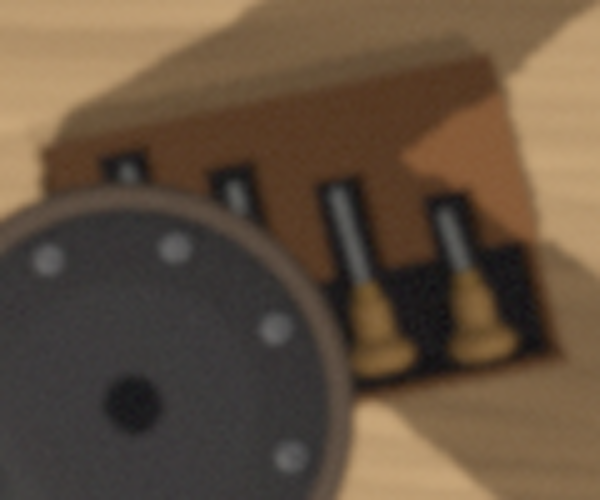

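View pics/s12.png

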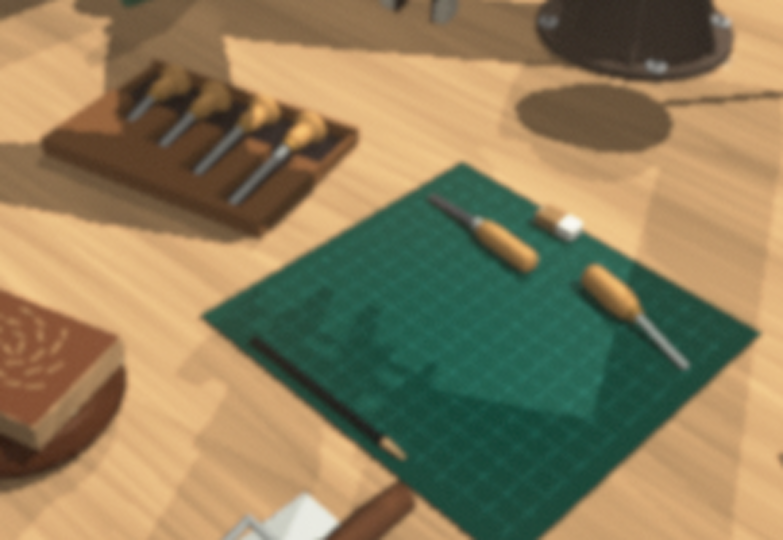

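```bash
python3 -m inch '0.64 -0.05 0.15 -0.05 0 0 0;0.64 -0.1 0.3 -0.1 0 0 0;0.64 -0.15 0.45 -0.1 0 0 0;0.64 -0.2 0.6 -0.1 0 0 0;0.64 -0.25 0.75 -0.1 0 0 0;0.64 -0.3 0.85 -0.1 0 0 0;0.64 -0.3 0.85 -0.1 0 0 0;0.64 -0.3 0.85 -0.1 0 0 0;0.64 -0.3 0.85 -0.1 0 0 0'; python3 - <<'E'
from h import *
f=arm.grab_frame('top'); cv2.imwrite('pics/t13.png',cv2.resize(f['img'][145:245,290:410,::-1],None,fx=5,fy=5,interpolation=cv2.INTER_CUBIC))
P=cloud(f); print(arm.get_state()['force'])
E
```

```text
t: 32.7
eef_pos: [0.458, 0.2854, 0.2228]
ee_rot: [-3.141, -0.001, -2.915]
force: [0.6, -0.6, 0.5]
width: 0.0315
[-0.01065837 -0.53055022  0.98307215]
```

View pics/t13.png

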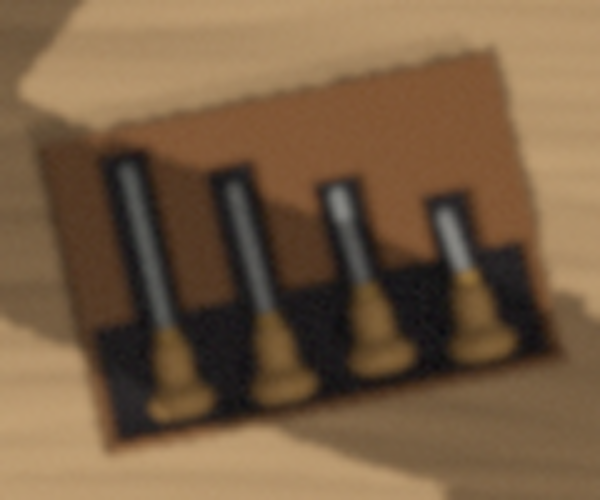

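```bash
python3 -c "
from station import arm
print(arm.job_done())"
```

```text
the job is handed in; nothing more can be done
None
```

All four gravers are in the tray, put away longest to shortest (a, b, c, d), and I handed the job in at about 33 s of the 112 s. Each one was gripped on the stem, laid in the groove of its own length and released on the floor.

**Last checks:** The final top picture shows each blade down in its groove and each handle in the open bay, with no graver against the back wall. The arm was parked clear of everything. The scene picture just before it shows the awl and file still on the mat where they were.

**Disagreements:**
- **Graver c:** it sits roughly 4 mm forward of nominal, judged from the pictures. That is inside its 8 mm end play.
- **Side wall by groove d:** the wrist camera put the tray's side wall there about 3–4 mm from where my tray estimate had it. I placed graver d 1.5 mm inward of nominal, and it fits cleanly.
- **Camera offsets:** the top and wrist cameras differed by up to about 5 mm on graver positions, so I used the wrist readings for the grasps.

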